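# Put three swapped power resistors back in their own cradles

### The arm

A 6-joint arm with a two-finger parallel gripper is mounted at the origin on the work surface. World frame = base frame: x ahead of the robot, y to its left, z up, the work surface at z = 0. Lengths are in m, angles in rad, forces in N, time in s.
With the tool pointing down it reaches from about 0.275 to 0.875 m from the base axis. Payload 12.5 kg.
Tool frame: the origin (TCP) lies midway between the tips of the shut fingers; the grasp point (between the pads) lies 19 mm behind it; z points along the fingers, y is the line along which they close (so a half turn about z gives the same grasp; the last joint's range is limited). The gripper opens to 85 mm and grips with 20 to 120 N. Pads are 22 mm wide; open, the fingers measure 114 mm over their backs; the gripper's body (76 mm by 85 mm) begins 54 mm behind the grasp point. The pads swing forward as they close: fully open they stand 13 mm farther back than shut.
Start: joints at [1.213, 0.351, 1.652, -0, 1.139, -0.085], TCP at [0.148, 0.53, 0.231] pointing down, gripper open.
Joint ranges: [-2.75, 2.75], [-0.79, 2.1], [0.01, 2.65], [-1.57, 4.71], [0.07, 3.14], [-2.87, 2.87]. Speed limits (rad/s): [2.22, 2.22, 2.79, 3.14, 3.14, 3.14].

### API

Orientations are given as a unit quaternion [x, y, z, w].
In Python, from cell import r gives the robot as it stands. Calls block until the motion is done:
- r.move_to(position, orientation): joint-space move of the TCP to a pose.
- r.move_linear(position, rot=None, vel=0.15): straight line of the TCP; rot=None keeps the orientation; vel is the mean speed in m/s.
- r.set_joints(angles): joint-space move.
- r.set_gripper(opening, squeeze=None): opening from 0.0 (shut) to 1.0 (fully open); squeeze is the grip in N (None keeps the last); returns when the fingers have stopped.
- r.sleep(seconds).
- r.inverse_kinematics(position, orientation): joint angles nearest the present ones, or None.
- r.get_obs(): the state.
- r.get_image(name): name is "side" or "top" or "wrist"; returns a dict with "pixels" (420x560x3 uint8, red, green, blue), "fx", "fy", "cx", "cy" (pixels), "camera_from_world" (4x4, takes a point from world to camera coordinates); the wrist camera has in their place "mount" (4x4, takes a point from camera to tool coordinates, whose origin is the TCP and whose axes are the flange's). Camera axes: x right, y down, z forward; pixel columns grow to the right and rows downward; lengths in m; the calibration is good to about 2 mm. A picture is of the moment at which its call begins: read the wrist's pose just before it. There is no depth.
A pose or a line that the arm cannot do raises r.PlanningError and nothing moves.
- r.hand_in(): hands the job in; it is judged then, once.
The state is a dict: "t": time; "q": joint angles; "qvel": joint speeds; "effort": joint torques, N m; "tool_pos": TCP position; "ee_rot": TCP orientation; "contact_force": force on the tool from outside, world axes, zero at the start; "torque": the same for the moment, N m; "opening": opening from 0.0 (shut) to 1.0 (fully open); "finger_force": force on a finger pad.
Only numpy, scipy, OpenCV 4.12 (cv2) and the standard library are available. Lean on these libraries where they do the work, as an engineer would, in place of code of your own. Each camera call takes 0.05 s, during which the arm holds its last target. There are 200 camera calls.

### The job

The three colour-marked power resistors on the bench stand in one another's cradles. Move them one at a time, parking one in the empty grey cradle on the way, until each stands upright inside the cradle of its own colour and the grey one is empty again. They are brittle: keep them upright and set them down, do not drop them, and do not disturb the bottle, the multimeter or the spool.

Things in the scene. Friction and masses are not known exactly. Their poses are not given: they have to be found in the camera images.
- red_resistor: Green ceramic tube resistor with red foot and red top, upright, 90 mm tall, about 0.16 kg: foot 44 mm across, 8 mm high; above it a straight tube 28 mm across up to 90 mm, its top 16 mm red with a dark hole (grip the tube from above, near the top). Origin: centre of the underside; z up along the tube. Starts in a cradle of another colour.
- blue_resistor: Green ceramic tube resistor with blue foot and blue top, upright, 90 mm tall, about 0.16 kg: foot 44 mm across, 8 mm high; above it a straight tube 28 mm across up to 90 mm, its top 16 mm blue with a dark hole (grip the tube from above, near the top). Origin: centre of the underside; z up along the tube. Starts in a cradle of another colour.
- yellow_resistor: Green ceramic tube resistor with yellow foot and yellow top, upright, 90 mm tall, about 0.16 kg: foot 44 mm across, 8 mm high; above it a straight tube 28 mm across up to 90 mm, its top 16 mm yellow with a dark hole (grip the tube from above, near the top). Origin: centre of the underside; z up along the tube. Starts in a cradle of another colour.
- red_cradle: Red round cup on a green square circuit board (92 mm square, 4 mm thick), fixed to the bench. Cup 84 mm across outside, 68 mm inside; its flat inner floor lies 8 mm and its rim 14 mm above the bench. Holds one resistor. Origin: centre of the underside, at bench height; z up. At the start a resistor of another colour stands in it.
- blue_cradle: Blue round cup on a green square circuit board (92 mm square, 4 mm thick), fixed to the bench. Cup 84 mm across outside, 68 mm inside; its flat inner floor lies 8 mm and its rim 14 mm above the bench. Holds one resistor. Origin: centre of the underside, at bench height; z up. At the start a resistor of another colour stands in it.
- yellow_cradle: Yellow round cup on a green square circuit board (92 mm square, 4 mm thick), fixed to the bench. Cup 84 mm across outside, 68 mm inside; its flat inner floor lies 8 mm and its rim 14 mm above the bench. Holds one resistor. Origin: centre of the underside, at bench height; z up. At the start a resistor of another colour stands in it.
- grey_cradle: Grey round cup on a green square circuit board (92 mm square, 4 mm thick), fixed to the bench. Cup 84 mm across outside, 68 mm inside; its flat inner floor lies 8 mm and its rim 14 mm above the bench. Holds one resistor. Origin: centre of the underside, at bench height; z up. It is empty at the start: the free parking place.
- flux_bottle: Bystander: amber bottle with black cap, 48 mm across, 100 mm tall, standing loose among the cradles. Origin: centre of its underside. Leave alone.
- multimeter: Bystander: black hand multimeter lying on its back, 150 x 76 mm, 42 mm high, loose. Origin: centre of its underside, x along its length. Leave alone.
- solder_spool: Bystander: bare metal spool on its end, 60 mm across, 50 mm tall, loose. Origin: centre of its underside. Leave alone.

How it is judged:
On the way:
1. one of the resistors is parked upright in the grey cradle (((horizontal distance between red_resistor and grey_cradle below 0.015 m and z of red_resistor in the frame of grey_cradle between 0.005 and 0.011 m and angle between red_resistor's own z axis and vertical below 0.1 rad) or (horizontal distance between blue_resistor and grey_cradle below 0.015 m and z of blue_resistor in the frame of grey_cradle between 0.005 and 0.011 m and angle between blue_resistor's own z axis and vertical below 0.1 rad) or (horizontal distance between yellow_resistor and grey_cradle below 0.015 m and z of yellow_resistor in the frame of grey_cradle between 0.005 and 0.011 m and angle between yellow_resistor's own z axis and vertical below 0.1 rad))), for 0.2 s.
At the end, for the whole second after the job is handed in: Each of the three resistors stands flat on the floor of the cradle of its own colour (foot centre within 15 mm of the cradle's centre, underside within 3 mm of the cradle floor, tilt under 0.1 rad), released and at rest; the grey cradle is therefore empty (horizontal distance between red_resistor and red_cradle below 0.015 m and z of red_resistor in the frame of red_cradle between 0.005 and 0.011 m and angle between each of red_resistor, blue_resistor, yellow_resistor's own z axis and vertical below 0.1 rad and linear speed of each of red_resistor, blue_resistor, yellow_resistor below 0.02 m/s and horizontal distance between blue_resistor and blue_cradle below 0.015 m and z of blue_resistor in the frame of blue_cradle between 0.005 and 0.011 m and horizontal distance between yellow_resistor and yellow_cradle below 0.015 m and z of yellow_resistor in the frame of yellow_cradle between 0.005 and 0.011 m); the robot touches nothing.
It fails at once if a resistor is tipped over (more than 0.6 rad from upright) (angle between any of red_resistor, blue_resistor, yellow_resistor's own z axis and vertical above 0.6 rad).
It fails at once if a resistor is dropped: it comes down to the cradles or the bench (underside below 25 mm) at more than 0.6 m/s ((height (world z) of red_resistor below 0.025 m and linear speed of red_resistor above 0.6 m/s) or (height (world z) of blue_resistor below 0.025 m and linear speed of blue_resistor above 0.6 m/s) or (height (world z) of yellow_resistor below 0.025 m and linear speed of yellow_resistor above 0.6 m/s)).
It fails at once if the bottle, multimeter or spool is moved by more than 30 mm or knocked over (distance of any of flux_bottle, multimeter, solder_spool from where it was at the start of the episode above 0.03 m or angle between any of flux_bottle, multimeter, solder_spool's own z axis and vertical above 0.5 rad).
It also fails if it takes over 112 s, if anything falls off the work surface, if the arm or the gripper's body presses on something with over 40 N, if the wrist force passes 120 N, or if a joint passes its speed limit or range.

## Working session

There is one attempt and no reset: what is moved stays moved. The work goes in short steps, each a Python script; the robot and the scene stay as the last script left them, time stands still between calls to the robot, and variables do not carry over. Pictures are saved under pics/ and viewed, at most 14 in all, crops included, and the job is handed in when it is done.

```bash
mkdir -p pics; python3 - <<'E'
from cell import r
import cv2
for n in("top","side"):
    d=r.get_image(n); cv2.imwrite(f"pics/{n}0.png",d["pixels"][:,:,::-1]); print(n,d["fx"],d["fy"],d["cx"],d["cy"],d["camera_from_world"])
o=r.get_obs(); print(o["tool_pos"],o["ee_rot"],o["opening"],o["t"])
E
```

```text
top 399.79325040461987 399.79325040461987 279.66056415904404 209.31741033134986 [[ 0.00928385 -0.99990034 -0.0106354   0.04668227]
 [-0.98879239 -0.00759478 -0.14910376  0.57804019]
 [ 0.14900813  0.01190046 -0.98876436  0.85187063]
 [ 0.          0.          0.          1.        ]]
side 487.3713118314479 487.3713118314479 279.071874098074 205.01025708999146 [[ 0.88077709 -0.47308368  0.02058025 -0.48484635]
 [-0.24460192 -0.49174845 -0.83567539  0.19682939]
 [ 0.4054647   0.73100977 -0.54883795  0.94946004]
 [ 0.          0.          0.          1.        ]]
[0.14804778 0.52938784 0.23080957] [ 1.35966782e-01  9.90713259e-01 -5.06511782e-04 -1.26646064e-04] 1.0009416326347167 0.1
```

View pics/top0.png

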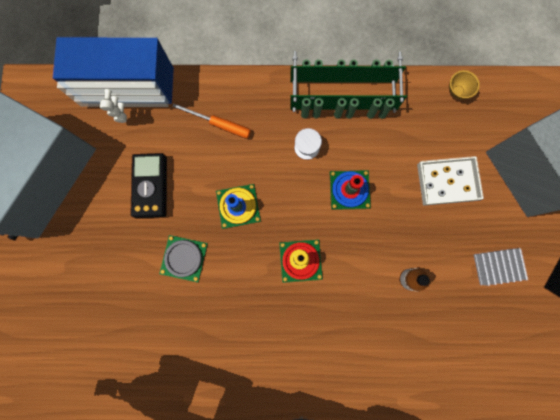

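View pics/side0.png

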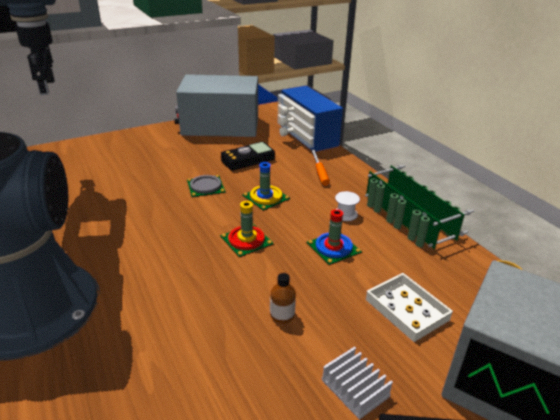

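Top view: blue resistor in the yellow cradle (238,206), yellow resistor in the red cradle (301,261), red resistor in the blue cradle (350,189), and the empty grey cradle at (184,259). The spool (308,143), bottle (415,280) and meter (149,185) are clear of these. Next I'll measure the positions.

```bash
cat > vis.py <<'E'
import cv2, numpy as np
def ray(d,u,v,z):
    T=d["camera_from_world"]; R=T[:3,:3]; c=-R.T@T[:3,3]
    w=R.T@np.array([(u-d["cx"])/d["fx"],(v-d["cy"])/d["fy"],1]); return c+w*(z-c[2])/w[2]
def proj(d,p):
    T=d["camera_from_world"]; q=T[:3,:3]@p+T[:3,3]; return np.array([d["fx"]*q[0]/q[2]+d["cx"],d["fy"]*q[1]/q[2]+d["cy"]])
def mask(img,col):
    h,s,v=cv2.split(cv2.cvtColor(img,cv2.COLOR_RGB2HSV).astype(int))
    if col=="grey": m=(s<70)&(v>60)&(v<200)
    else:
        m=(s>150)&(v>70)&{"red":(h<6)|(h>172),"yellow":(h>22)&(h<34),"blue":(h>100)&(h<125)}[col]
    return m.astype(np.uint8)
def blob(d,col,near,rad):
    m=mask(d["pixels"],col); k=np.zeros_like(m); cv2.circle(k,tuple(int(round(x)) for x in near),rad,1,-1); m=m*k
    pts=cv2.findNonZero(m)
    hull=cv2.convexHull(pts); return hull,len(pts)
E
python3 - <<'E'
from cell import r
from vis import *
d=r.get_image("top"); s=r.get_image("side")
C={"yellow":(238,206),"red":(301,261),"blue":(350,189),"grey":(184,259)}
for c,n in C.items():
    hull,k=blob(d,c,n,24); e=cv2.fitEllipse(hull); p=ray(d,*e[0],.014)
    dist=np.linalg.norm(ray(d,0,0,0)*0+p+d["camera_from_world"][:3,:3].T@d["camera_from_world"][:3,3])
    print(c,k,np.round(e[0],1),np.round(e[1],1),"dia mm",np.round(np.array(e[1])*dist/d["fx"]*1000,1),p.round(4),"side",proj(s,p).round(1))
for c,n in {"blue":(232,201),"yellow":(299,259),"red":(356,181)}.items():
    hull,k=blob(d,c,n,9); x,y,w,h=cv2.boundingRect(hull); 
    print(c,k,(x,y,w,h))
crop=d["pixels"][160:290,150:390]; cv2.imwrite("pics/crop.png",cv2.resize(crop,None,fx=3.3,fy=3.3,interpolation=cv2.INTER_CUBIC)[:,:,::-1])
E
```

```text
yellow 608 [238.1 206.8] [41.3 44.6] dia mm [ 96.3 103.9] [0.5873 0.1485 0.014 ] side [264.9 193.1]
red 689 [300.6 260.5] [35.9 36.4] dia mm [82.2 83.4] [0.465  0.0033 0.014 ] side [246.1 235. ]
blue 582 [350.2 188.8] [35.3 36.4] dia mm [83.6 86.3] [ 0.6316 -0.1118  0.014 ] side [333.5 242.4]
grey 1077 [182.2 258.1] [36.2 37.2] dia mm [85.6 87.9] [0.468 0.273 0.014] side [205.3 181.7]
blue 127 (226, 195, 16, 16)
yellow 195 (291, 250, 17, 18)
red 125 (347, 176, 16, 14)
```

View pics/crop.png

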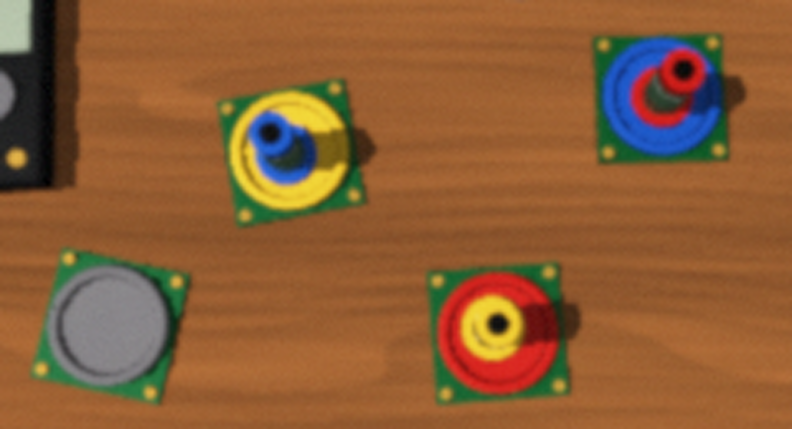

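The crop shows the holes (blue, yellow, red resistor) at crop pixels (270,132), (498,324) and (684,70). The board screws give an independent check on the cradle centres.

```bash
python3 - <<'E'
from cell import r
from vis import *
d=r.get_image("top"); s=r.get_image("side")
cv=lambda p:(np.array(p)+.5)/3.3-.5+[150,160]
S={"yellow":[(227,108),(337,88),(354,195),(245,215)],"red":[(438,281),(549,272),(559,386),(446,394)],"grey":[(69,259),(177,282),(151,392),(41,369)],"blue":[(604,45),(713,43),(718,150),(608,153)]}
for c,q in S.items(): print(c,ray(d,*cv(np.mean(q,0)),.004).round(4))
for c,q in {"blue":(270,132),"yellow":(498,324),"red":(684,70)}.items():
    p=ray(d,*cv(q),.098); print("top",c,p.round(4),"side",proj(s,p).round(1))
im=s["pixels"][140:270,170:370].copy(); cv2.imwrite("pics/sidecrop.png",cv2.resize(im,None,fx=4,fy=4,interpolation=cv2.INTER_CUBIC)[:,:,::-1])
E
```

```text
yellow [0.5917 0.1504 0.004 ]
red [0.4649 0.003  0.004 ]
grey [0.4678 0.274  0.004 ]
blue [ 0.6326 -0.1127  0.004 ]
top blue [0.5893 0.1529 0.098 ] side [264.9 164.2]
top yellow [0.4685 0.0069 0.098 ] side [246.3 203.6]
top red [ 0.6317 -0.1123  0.098 ] side [336.8 212.1]
```

View pics/sidecrop.png

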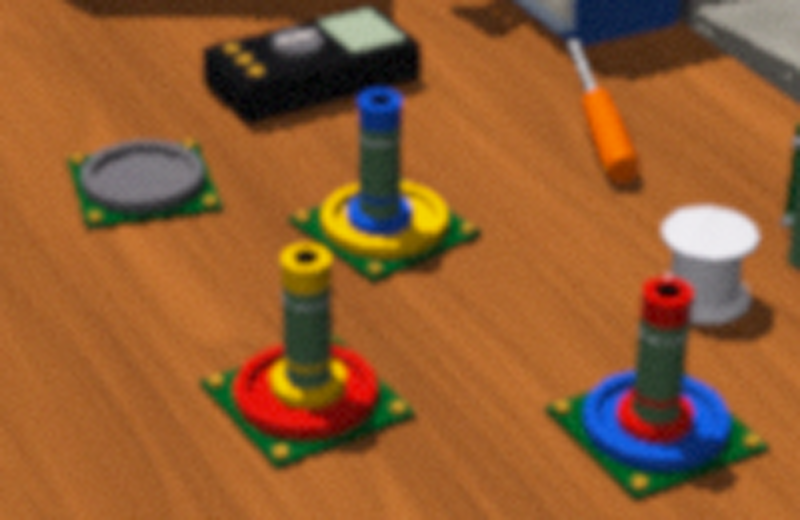

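The side view confirms the resistor tops: hole pixels blue (265,164.5), yellow (246.5,204) and red (337,212), each within half a pixel of the prediction. First move is yellow to grey.

```bash
cat > mv.py <<'E'
from cell import r
from vis import *
Q=[0,1,0,0]; ZG=.064; ZC=.20
CR={"yellow":(.590,.150),"red":(.465,.0035),"grey":(.468,.2735),"blue":(.632,-.112)}
def rep(n):
    o=r.get_obs(); print(n,"t%.1f"%o["t"],o["tool_pos"].round(4),"F",np.round(o["contact_force"],1),"open %.3f ff %s"%(o["opening"],np.round(o["finger_force"],1)))
def pick_place(src,dst):
    r.move_to([*src,ZC],Q)
    r.set_gripper(.7,60)
    r.move_linear([*src,ZG],vel=.12); rep("at")
    r.set_gripper(0,60); rep("grip")
    r.move_linear([*src,ZC],vel=.12); rep("lift")
    if r.get_obs()["opening"]<.15: raise SystemExit("missed")
    r.move_linear([*dst,ZC],vel=.2)
    r.move_linear([*dst,ZG+.02],vel=.12)
    r.move_linear([*dst,ZG+.0005],vel=.03); rep("down")
    r.set_gripper(.7); r.sleep(.1)
    r.move_linear([*dst,ZC],vel=.15); rep("done")
def snap(n):
    for c in("top","side"):
        d=r.get_image(c); y,x=(150,140) if c=="top" else (130,150)
        im=d["pixels"][y:y+150,x:x+260]; cv2.imwrite(f"pics/{n}_{c}.png",cv2.resize(im,None,fx=3,fy=3,interpolation=cv2.INTER_CUBIC)[:,:,::-1])
E
python3 - <<'E'
from mv import *
pick_place((.468,.0065),CR["grey"])
snap("m1")
E
```

```text
at t4.2 [0.4684 0.0065 0.0645] F [0.4 0.5 0.4] open 0.699 ff 0.0
grip t4.6 [0.4683 0.0065 0.0645] F [-1.6  0.4  6.6] open 0.312 ff 58.7
lift t5.8 [0.4676 0.0065 0.1994] F [ 0.2 -0.3 -2.2] open 0.311 ff 59.0
down t9.2 [0.4679 0.2735 0.0646] F [-3.  -0.9  4.2] open 0.311 ff 59.4
done t10.8 [0.4676 0.2733 0.1992] F [-0.1  1.2  0.4] open 0.701 ff 0.0
```

View pics/m1_side.png

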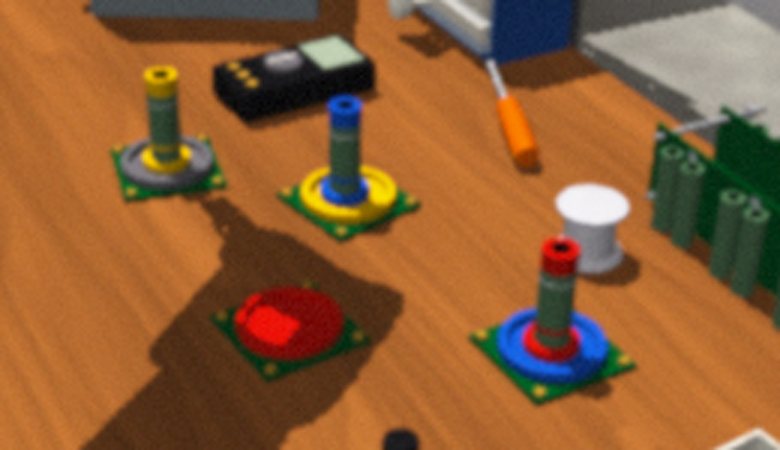

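The yellow resistor now stands upright in the grey cradle (crop 163,120), and the red cradle is empty. The other three moves follow. The path from grey to yellow and the others run at 0.13 m underside clearance.

```bash
python3 - <<'E'
from mv import *
pick_place((.6317,-.1123),CR["red"])
pick_place((.5893,.1525),CR["blue"])
pick_place(CR["grey"],CR["yellow"])
r.move_to([.35,.27,.25],Q)
snap("m2")
E
```

```text
at t14.0 [ 0.6322 -0.1124  0.0648] F [ 0.1  0.  -0.5] open 0.699 ff 0.0
grip t14.3 [ 0.632  -0.1123  0.0647] F [-0.8  0.9  5.5] open 0.311 ff 58.8
lift t15.6 [ 0.6313 -0.1122  0.1991] F [ 0.7  0.9 -1.7] open 0.306 ff 59.0
down t18.7 [0.4649 0.0035 0.0646] F [-2.8  0.9  6.7] open 0.310 ff 59.9
done t20.3 [0.4646 0.0035 0.1992] F [-0.4 -0.5  0.9] open 0.697 ff 0.0
at t22.6 [0.5897 0.1526 0.0648] F [-0.4 -0.4 -0.6] open 0.699 ff 0.0
grip t23.0 [0.5896 0.1526 0.0647] F [-0.6  0.9  6. ] open 0.315 ff 59.0
lift t24.3 [0.5889 0.1524 0.1992] F [-1.4 -0.2 -1.9] open 0.313 ff 59.0
down t27.7 [ 0.6319 -0.1119  0.0648] F [-3.9  0.4  4.8] open 0.310 ff 59.7
done t29.2 [ 0.6315 -0.1119  0.199 ] F [ 0.8  0.2 -0.4] open 0.698 ff 0.0
at t32.3 [0.4684 0.2737 0.0646] F [-1.2 -0.5  0.3] open 0.698 ff 0.0
grip t32.7 [0.4683 0.2737 0.0646] F [-1.4 -0.3  6. ] open 0.313 ff 58.8
lift t34.0 [0.4677 0.2733 0.1993] F [ 0.8  0.2 -0.7] open 0.310 ff 59.0
down t36.9 [0.5899 0.15   0.0647] F [-3.3 -1.5  4.6] open 0.313 ff 59.8
done t38.5 [0.5895 0.1499 0.199 ] F [-0.   0.1 -0. ] open 0.699 ff 0.0
```

View pics/m2_side.png

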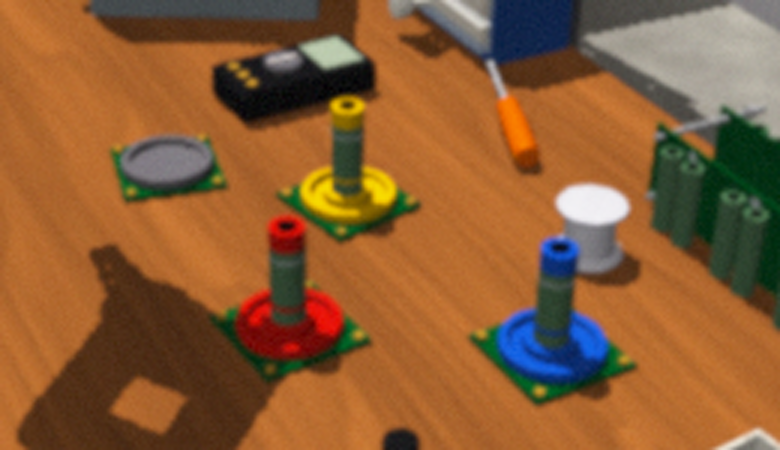

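View pics/m2_top.png

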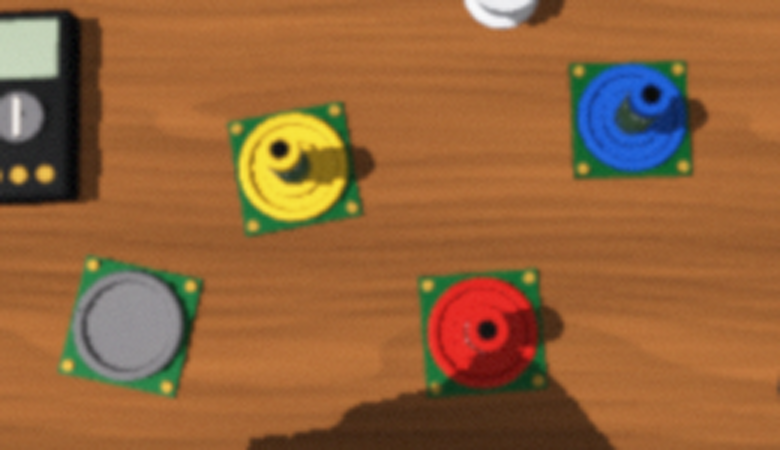

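All three resistors stand upright and centred in their own cradles: yellow (293,165), red (483,332) and blue (632,118) in the top crop. The grey cradle (130,325) is empty and the gripper is clear.

```bash
python3 -c "
from cell import r
print(r.hand_in())"
```

```text
the job is handed in; nothing more can be done
None
```

The job is handed in: the red, blue and yellow resistors each stand upright in their own cradle and the grey cradle is empty, finished at about 39 s of the 112 s allowed; no verdict was returned.

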